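# Load and close the light-source box of a microscope

## Robot

A 6-joint arm with a two-finger parallel gripper is mounted at the origin on the work surface. World frame = base frame: x ahead of the robot, y to its left, z up, the work surface at z = 0. Lengths are in m, angles in rad, forces in N, time in s.
With the tool pointing down it reaches from about 0.35 to 0.85 m from the base axis. Payload 8.1 kg.
Tool frame: the origin (TCP) lies midway between the tips of the shut fingers; the grasp point (between the pads) lies 19 mm behind it; y points along the fingers, x is the direction in which the jaws open and shut, and the axes are right-handed (so a half turn about y gives the same grasp; the last joint's range is limited). The gripper opens to 85 mm and grips with 20 to 120 N. Pads are 22 mm wide; open, the fingers measure 114 mm over their backs; the gripper's body (76 mm by 85 mm) begins 54 mm behind the grasp point. The pads swing forward as they close: fully open they stand 13 mm farther back than shut.
Start: joints at [-1.246, 0.13, 1.488, -0, 1.523, -0.085], TCP at [0.239, -0.55, 0.195] pointing down, gripper open.
Joint ranges: [-2.96, 2.96], [-0.89, 2.26], [0.02, 2.5], [-1.34, 4.48], [0, 2.73], [-2.66, 2.66]. Speed limits (rad/s): [2.39, 2.39, 2.79, 3.14, 3.14, 3.14].

## Interface

Orientations are given as a rotation vector (axis times angle).
In Python, from workcell import robot, open_jaws, gripper_close, planner, sensors, vision, finish_job gives the robot as it stands. Calls block until the motion is done:
- robot.goto(position, orientation): joint-space move of the TCP to a pose.
- robot.move_linear(position, rot=None, velocity=0.15): straight line of the TCP; rot=None keeps the orientation; velocity is the mean speed in m/s.
- robot.set_joints(angles): joint-space move.
- open_jaws() and gripper_close(effort=None): open the fingers fully, or close them until they stop; effort is the grip in N (None keeps the last).
- robot.dwell(seconds).
- planner.inverse_kinematics(position, orientation): joint angles nearest the present ones, or None.
- sensors.state(): the state.
- vision.grab_frame(name): name is "scene" or "top"; returns a dict with "img" (384x512x3 uint8, red, green, blue), "depth" (384x512 float32, m along the optical axis (not along the pixel's ray), 0 where there is no reading), "K" (3x3 intrinsics, pixels), "k1" (the pictures are not rectified: a ray, as slopes to the right and down, at radius r is drawn at 1 + k1 r^2 times it, then the intrinsics apply), "origin" and "rotation" of the camera in the world. Camera axes: x right, y up, looking along -z (the intrinsics and any distortion apply to the point x, -y, -z); pixel columns grow to the right and rows downward; lengths in m; the calibration is good to about 2 mm. A picture is of the moment at which its call begins.
A pose or a line that the arm cannot do raises robot.MotionError and nothing moves.
- finish_job(): hands the job in, once; it reports no verdict.
The state is a dict: "time_s": time; "qpos": joint angles; "joint_vel": joint speeds; "effort": joint torques, N m; "ee_pos": TCP position; "tcp_rot": TCP orientation; "contact_force": force on the tool from outside, world axes, zero at the start; "moment": the same for the moment, N m; "gripper_width": finger opening in m.
Only numpy, scipy, OpenCV 4.12 (cv2) and the standard library are available. Lean on these libraries where they do the work, as an engineer would, in place of code of your own. Each camera call takes 0.05 s, during which the arm holds its last target.

## Task

Load the light-source box: stand the filter cube and the diffuser drum side by side on the floor of its bay, in the free space next to the lamp module, and turn the quarter-turn stud on the box until its wing is in line with the way the cover's slot will lie. Then take the loose cover by its handle, lower it over the bay so that its slot passes over the stud, and press it, firmly but gently, flat against the frame until both spring plungers are pushed right in. Finish while still holding the cover pressed there, so that I can lock the stud, and leave everything else on the bench where it is.

Things in the scene. Friction and masses are not known exactly. Their poses are not given: they have to be found in the camera images.
- lightbox: Off-white light-source box, fixed, 185 (x) x 250 (y) x 65 high; black knob and switch on its front (-x), y along its length. Origin: on the bench under the centre of its bay. Its flat top, z 65, x -110 to 75, y -125 to 125, is the frame that the cover is pressed on. The bay is a well in it, x -25 to 25, y -72 to 72, floor at z 45; a finned lamp module (44 x 44, top z 95) is fixed in it, y -69 to -25.
- bay_free (a point): Centre, on the floor, of the bay's free part beside the lamp module: 50 (x) x 96 (y), 20 deep, y -24 to 72 of the box. Cube and drum fit side by side along y, in either order, e.g. centred at box y 0 and 48, with some 3 mm to spare around each. Axes as the box.
- stud (a joint): Angle (rad) of the quarter-turn stud on the box's front ledge. At 0 and 3.14 its wing lies along the box's y, in line with the cover's slot; at 1.57 across. Grows counter-clockwise from above; turns from -0.4 to 3.54 against light friction (0.04 N m), stays where left. Starts between 0.75 and 2.4.
- stud_head (a point): Centre of the stud's steel wing, on its turning axis, at x -70, y 0, z 84 of the box. The wing is a flat upright bar 34 long, 10 thick, 28 high (5 to 33 above the frame) on a thin neck; y is along the wing and turns with it, z up.
- cover: Off-white sheet-metal cover of the bay, loose, about 0.35 kg: a hood 72 (x) x 162 (y) x 39 high, open below, with a 3 thick flange round its foot, x -96 to 48, y -103 to 103, and a black bar handle on top. The wide front flange (-x) has the slot. Origin: underside of the flange, below the handle. Seated, it has the box's x, y and axes, and stands 65 above the box's origin.
- cover_handle (a point): Middle of the cover's handle, 67 above the underside of the flange: a straight bar along the cover's y, 12 x 12 in section, 102 long, 78 clear between its legs, 22 clear above the hood. Axes as the cover. Seated, it is at z 132 of the box.
- cover_slot (a point): Centre of the slot in the cover's front flange, at x -70, y 0 of the cover, 1.5 above the underside: a rectangular hole 17 (x) x 44 (y) that passes over the stud's wing with 3.5 to spare at each side and 5 at each end when in line.
- plunger_left (a joint): Travel (m) of the spring-loaded interlock plunger at x 0, y +92 of the box: a brass pin 8 across that stands 6 mm above the frame. 0 = out, 0.006 = right in, flush. Spring 2.5 N at first, 5 N fully in; the cover's weight alone does not push the two pins right in.
- plunger_right (a joint): The same plunger at x 0, y -92 of the box.
- cube_centre (a point): Centre (half-way up) of the filter cube: a black block 42 x 42 x 50 high with a round glass window in each of its four sides, about 0.14 kg, upright on the bench, loose. x and y square to its sides, z up.
- drum_centre (a point): Centre (half-way up) of the diffuser drum: an upright cylinder 42 across, 50 high, with black ends and a white frosted band round its middle, about 0.12 kg, loose. z up.
- canister: Bystander: screw-top canister, upright, 34 across, 62 high. Origin at its underside.
- eyepiece: Bystander: black microscope eyepiece standing on its narrow tube, 34 across, 50 high. Origin at its underside.
- slide_box: Bystander: flat grey box for glass slides, 85 x 100 x 34 high. Origin at its underside.
- oil_bottle: Bystander: small amber bottle, 28 across, 60 high. Origin at its underside.
- driver: Bystander: screwdriver lying down, 160 long, 26 thick. Origin at the middle of its underside, x along the blade.
- petri_dish: Bystander: flat clear dish, 91 across, 15 high. Origin at its underside.
- objective: Bystander: steel microscope objective standing on its mount, 25 across, 44 high. Origin at its underside.
Things that resemble listed ones, but are neither listed nor needed, are in the scene too. Leave any green look-alike of the part that bears drum_centre alone. Leave any turquoise look-alike of the part that bears cube_centre alone.

How it is judged:
By the outcome, as a careful person would: the job done as asked, in the order asked, and still so for the second after the job is handed in, while the arm keeps its last pose, push and grip.
It also fails if it takes over 72 s, if anything falls off the work surface, if the arm or the gripper's body presses on something with over 40 N, if the wrist force passes 120 N, or if a joint passes its speed limit or range.

## Working session

There is one attempt and no reset: what is moved stays moved. The work goes in short steps, each a Python script; the robot and the scene stay as the last script left them, time stands still between calls to the robot, and variables do not carry over. Pictures are saved under pics/ and viewed, and the job is handed in when it is done.

```bash
ls; mkdir -p pics; cat > h.py <<'E'
import numpy as np, cv2
from workcell import robot, open_jaws, gripper_close, planner, sensors, vision, finish_job
def grab(n): return vision.grab_frame(n)
def save(img,name,scale=1.5,box=None):
    im=img
    if box: im=im[box[1]:box[3],box[0]:box[2]]
    im=cv2.resize(im,None,fx=scale,fy=scale,interpolation=cv2.INTER_CUBIC)
    cv2.imwrite('pics/'+name,im[...,::-1])
def rays(f,uv):
    uv=np.asarray(uv,float).reshape(-1,1,2)
    p=cv2.undistortPoints(uv,f['K'],np.array([f['k1'],0,0,0,0.])).reshape(-1,2)
    return np.c_[p[:,0],-p[:,1],-np.ones(len(p))]
def plane(f,uv,z):
    d=rays(f,uv)@np.asarray(f['rotation']).T; o=np.asarray(f['origin'])
    return o+d*((z-o[2])/d[:,2])[:,None]
def cloud(f):
    h,w=f['depth'].shape
    u,v=np.meshgrid(np.arange(w),np.arange(h))
    r=rays(f,np.stack([u,v],-1).reshape(-1,2))
    P=(r*f['depth'].reshape(-1,1))@np.asarray(f['rotation']).T+np.asarray(f['origin'])
    P[f['depth'].ravel()==0]=np.nan
    return P.reshape(h,w,3)
def proj(f,P):
    q=(np.asarray(P,float).reshape(-1,3)-np.asarray(f['origin']))@np.asarray(f['rotation'])
    s=np.c_[q[:,0]/-q[:,2],-q[:,1]/-q[:,2]]
    r2=(s**2).sum(1,keepdims=True); s=s*(1+f['k1']*r2)
    K=np.asarray(f['K']); return s*[K[0,0],K[1,1]]+K[:2,2]
E
python3 - <<'E'
from h import *
import pickle
for n in('scene','top'):
    f=grab(n); save(f['img'],n+'0.png'); pickle.dump(f,open(n+'0.pkl','wb'))
    print(n,f['K'],f['k1'],f['origin'],f['rotation'],np.isfinite(cloud(f)[...,0]).mean())
print(sensors.state())
E
```

```text
picsTraceback (most recent call last):
  File "<stdin>", line 5, in <module>
  File "h.py", line 20, in cloud
    P=(r*f['depth'].reshape(-1,1))@np.asarray(f['rotation']).T+np.asarray(f['origin'])
      ~~~~~~~~~~~~~~~~~~~~~~~~~~~~~~~~~~~~~~~~~~~~~~~~~~~~~~~~^~~~~~~~~~~~~~~~~~~~~~~~
ValueError: operands could not be broadcast together with shapes (196608,) (3,)
```

```bash
sed -i "s/^def grab(n).*/def grab(n):\n    f=vision.grab_frame(n); r=np.asarray(f['rotation'],float); f['rotation']=cv2.Rodrigues(r)[0] if r.size==3 else r; f['K']=np.asarray(f['K'],float); return f/" h.py
python3 - <<'E'
from h import *
import pickle
for n in('scene','top'):
    f=vision.grab_frame(n); print(f['rotation'])
    f=grab(n); save(f['img'],n+'0.png'); pickle.dump(f,open(n+'0.pkl','wb'))
    print(n,f['K'],f['k1'],f['origin'],f['rotation'],np.isfinite(cloud(f)[...,0]).mean())
print(sensors.state())
E
```

```text
[0.64608609 0.36679268 1.04156417]
scene [[347.19239054   0.         254.21191009]
 [  0.         347.19239054 188.80332544]
 [  0.           0.           1.        ]] 0.03129001880799264 [ 1.18356461 -0.31582723  0.89738346] [[ 0.46905999 -0.67660637  0.56761478]
 [ 0.88297462  0.34588572 -0.31736238]
 [ 0.01839956  0.65005144  0.75966741]] 0.9961293538411459
[ 0.10238713 -0.11220754 -1.58142421]
top [[402.96490054   0.         256.82152874]
 [  0.         402.96490054 192.12746869]
 [  0.           0.           1.        ]] -0.09743997674724317 [0.35909764 0.02971774 1.49434308] [[-0.01367761  0.99062574 -0.13591749]
 [-0.99989232 -0.0128277   0.00712699]
 [ 0.00531667  0.13600034  0.99069452]] 0.9960581461588541
{'time_s': 0.25, 'qpos': array([-1.24637907e+00,  1.30794255e-01,  1.48871862e+00, -2.48862143e-06,
        1.52300100e+00, -8.53322230e-02]), 'joint_vel': array([ 0.00066817, -0.00085931, -0.0029429 ,  0.00104505, -0.00012918,
       -0.00115149]), 'effort': array([ 1.30983346e-03, -5.68833947e+01, -5.00183344e+01, -1.65378237e-04,
        9.66307620e-03,  6.52508021e-06]), 'ee_pos': array([ 0.2389895 , -0.55002487,  0.19487155]), 'tcp_rot': array([-1.37505   ,  0.90282136, -0.90162713]), 'contact_force': array([ 0.04193692, -0.34769472,  0.60800211]), 'moment': array([ 0.00778265, -0.00029232,  0.01658878]), 'gripper_width': 0.08532140966706522}
```

View pics/scene0.png

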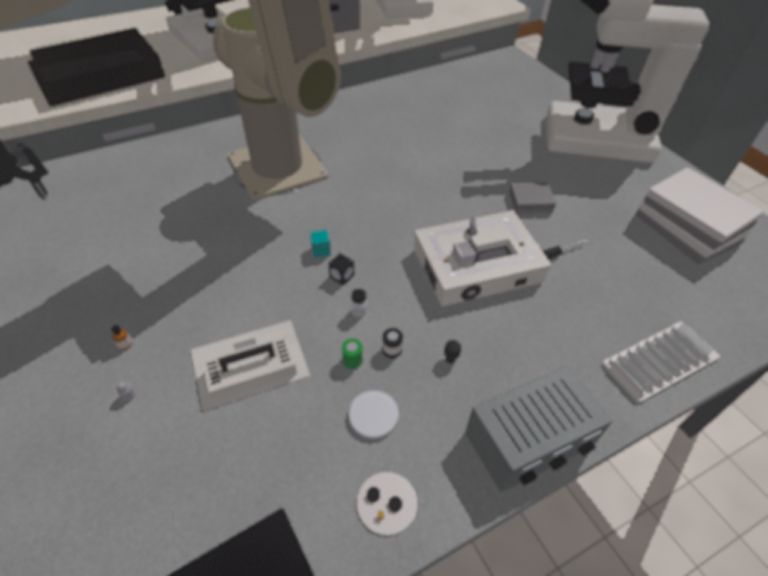

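View pics/top0.png

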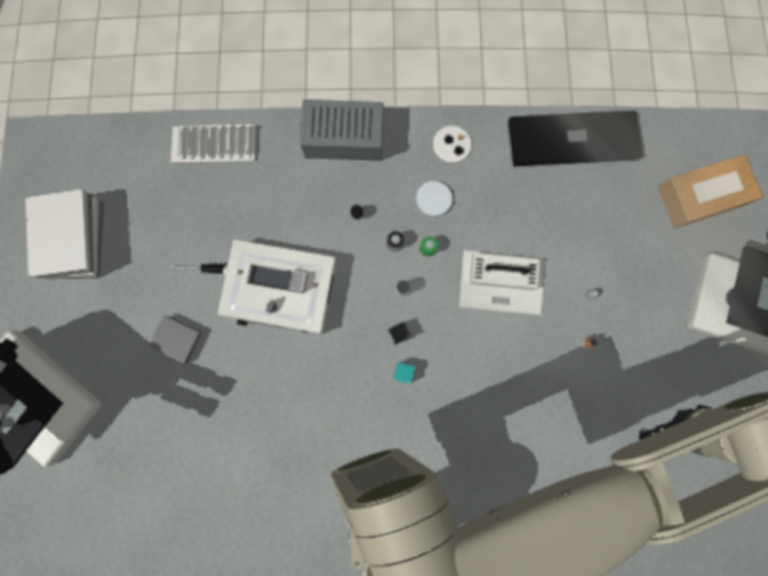

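```bash
python3 - <<'E'
from h import *
import pickle
t=pickle.load(open('top0.pkl','rb')); s=pickle.load(open('scene0.pkl','rb'))
save(t['img'],'t_box.png',6,(135,150,235,230))
save(t['img'],'t_cov.png',6,(295,155,375,220))
save(t['img'],'t_mid.png',6,(225,130,310,265))
save(s['img'],'s_box.png',6,(270,130,380,210))
for n,f,c in(('top',t,[(265,221),(270,248),(263,159),(285,163),(333,178),(185,185),(268,190),(237,141)]),):
    C=cloud(f)
    for u,v in c:
        print(u,v,np.round(C[v,u],4), f['img'][v,u])
print(np.nanmedian(cloud(t)[100:110,140:200,2]),np.nanmedian(cloud(s)[240:260,100:140,2]))
E
```

```text
265 221 [ 0.4525 -0.0086  0.0479] [35 35 36]
270 248 [ 0.356  -0.0249  0.0483] [ 49 155 151]
263 159 [ 0.6785 -0.0049  0.0542] [159 161 163]
285 163 [ 0.662  -0.0847  0.0569] [156 160 160]
333 178 [ 0.6012 -0.2542  0.0768] [37 37 37]
185 185 [0.588  0.2813 0.0424] [75 78 80]
268 190 [ 0.5631 -0.0209  0.0596] [68 70 69]
237 141 [0.7467 0.0895 0.0565] [30 30 32]
0.004535398843173333 -0.0011414040900332711
```

View pics/t_box.png

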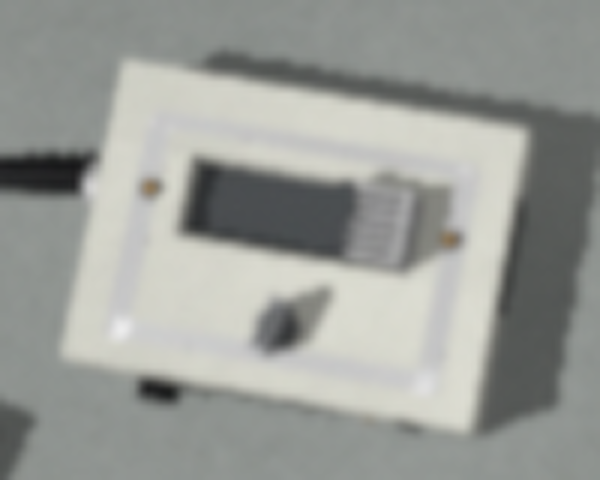

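View pics/t_cov.png

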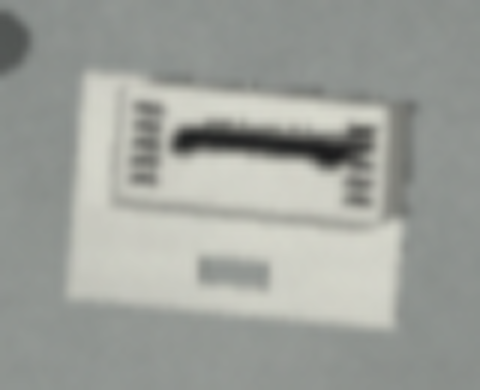

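View pics/t_mid.png

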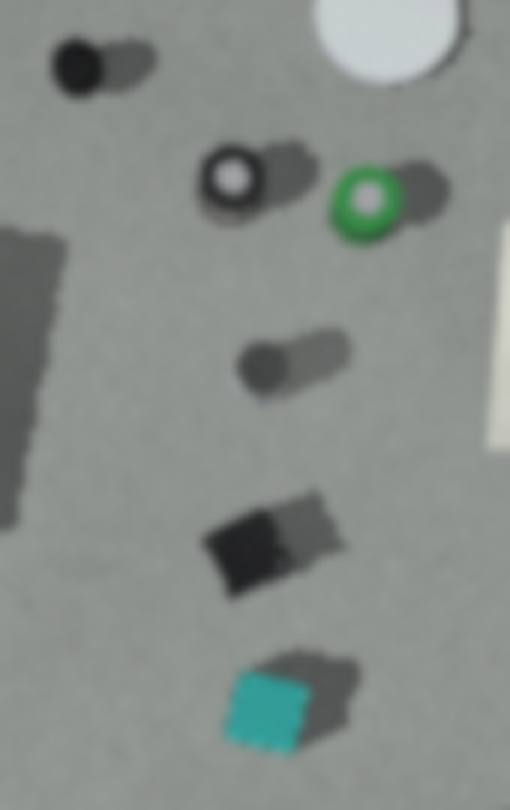

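View pics/s_box.png

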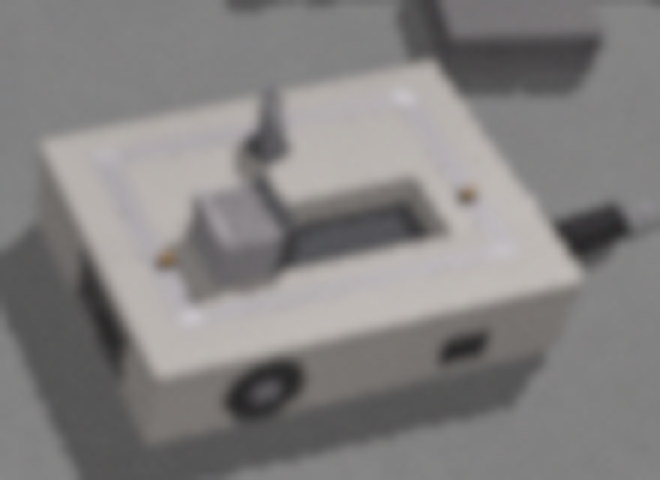

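```bash
cat >> h.py <<'E'
def tri(fs,uvs):
    A=np.zeros((3,3));b=np.zeros(3)
    for f,uv in zip(fs,uvs):
        d=(rays(f,[uv])@f['rotation'].T)[0]; d/=np.linalg.norm(d); M=np.eye(3)-np.outer(d,d)
        A+=M;b+=M@f['origin']
    return np.linalg.solve(A,b)
def wcent(w,box):
    x0,y0,x1,y1=box; w=np.clip(w[y0:y1,x0:x1],0,None)
    v,u=np.mgrid[y0:y1,x0:x1]; return np.array([(w*u).sum(),(w*v).sum()])/w.sum()
E
python3 - <<'E'
from h import *
import pickle
t=pickle.load(open('top0.pkl','rb')); s=pickle.load(open('scene0.pkl','rb'))
def brown(f):
    i=f['img'].astype(float); return i[...,0]-i[...,2]
for n,f,bs in (('top',t,[(156,177,165,186),(206,185,215,194)]),('scene',s,[(343,156,353,168),(293,168,303,178)])):
    w=brown(f); 
    for b in bs:
        x0,y0,x1,y1=b; q=w[y0:y1,x0:x1]; ww=w-(np.median(q)+8)
        c=wcent(ww,b); print(n,c,q.max(),np.median(q),plane(f,[c],0.070)[0]); 
        f.setdefault('pins',[]).append(c)
for k in (0,1): print(tri([t,s],[t['pins'][k],s['pins'][k]]))
# dark objs
for n,f in(('top',t),('scene',s)):
    i=f['img'].astype(float); g=i.max(2)
    c=[(250,205,285,235),(250,145,280,172)] if n=='top' else [(215,168,240,192),(250,215,275,240)]
    save(f['img'],n+'_cube.png',12,c[0]); save(f['img'],n+'_drum.png',12,c[1])
E
```

```text
top [159.49450549 180.72527473] 46.0 9.0 [0.60045128 0.36907745 0.07      ]
top [209.24369748 189.42016807] 43.0 6.0 [0.5664759  0.18935812 0.07      ]
scene [347.65384615 161.61538462] 34.0 8.0 [0.60231217 0.36756976 0.07      ]
scene [297.41525424 172.50847458] 42.0 6.0 [0.56774911 0.18887589 0.07      ]
[0.60077211 0.36952435 0.06775907]
[0.5667203  0.18959477 0.06866531]
```

```bash
python3 - <<'E'
import cv2,numpy as np
ims=[cv2.imread('pics/'+n) for n in('top_cube.png','scene_cube.png','top_drum.png','scene_drum.png')]
c=np.zeros((600,800,3),np.uint8)
for k,i in enumerate(ims):
    i=i[:300,:400]; y,x=divmod(k,2); c[y*300:y*300+i.shape[0],x*400:x*400+i.shape[1]]=i
cv2.imwrite('pics/combo1.png',c)
E
```

```text
(no output)
```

View pics/combo1.png

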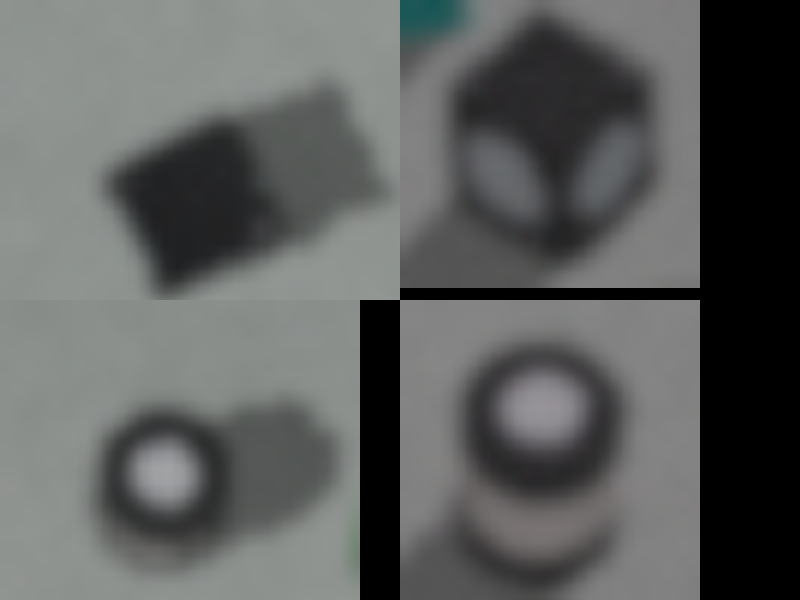

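```bash
python3 - <<'E'
from h import *
import pickle
t=pickle.load(open('top0.pkl','rb')); s=pickle.load(open('scene0.pkl','rb'))
# drum hub
cs=[]
for n,f,b in(('top',t,(259,154,269,164)),('scene',s,(256,217,267,229))):
    g=f['img'].min(2).astype(float); q=g[b[1]:b[3],b[0]:b[2]]
    w=np.clip(g-115,0,None) if n=='top' else np.clip(g-115,0,None)
    c=wcent(w,b); cs.append(c); print('hub',n,c,q.max(),plane(f,[c],.05)[0])
print('tri',tri([t,s],cs))
print('green'); 
# cube
for n,f,b,th in(('top',t,(250,205,280,232),53),('scene',s,(215,168,240,192),62)):
    g=f['img'].max(2); up=cv2.resize(g[b[1]:b[3],b[0]:b[2]],None,fx=8,fy=8,interpolation=cv2.INTER_CUBIC)
    m=(up<th).astype(np.uint8)
    C,_=cv2.findContours(m,0,1); c=max(C,key=cv2.contourArea); c=cv2.convexHull(c)
    r=cv2.minAreaRect(c); pts=(cv2.boxPoints(r)+.5)/8-.5+[b[0],b[1]]
    M=cv2.moments(c); cen=(np.array([M['m10']/M['m00'],M['m01']/M['m00']])+.5)/8-.5+[b[0],b[1]]
    print(n,'cent',cen,plane(f,[cen],.025)[0], 'area',cv2.contourArea(c)/64)
    if n=='top':
        P=plane(f,pts,.05)[:,:2]; print(P, np.linalg.norm(np.roll(P,-1,0)-P,axis=1)); d=np.roll(P,-1,0)-P; print(np.degrees(np.arctan2(d[:,1],d[:,0]))%90)
E
```

```text
hub top [263.06031128 158.78599222] 159.0 [ 0.68020046 -0.00520591  0.05      ]
hub scene [261.0921273 221.7319933] 146.0 [ 0.67347529 -0.00403675  0.05      ]
tri [ 0.67818441 -0.00585251  0.05723954]
green
top cent [266.01640013 221.49534068] [ 0.45216109 -0.01290194  0.025     ] area 95.015625
[[ 0.4587616   0.01133326]
 [ 0.47416242 -0.02256396]
 [ 0.44237888 -0.03684966]
 [ 0.42706695 -0.00301677]] [0.0372318  0.03484644 0.03713651 0.03479186]
[24.43414692 24.20242211 24.35032533 24.35905563]
scene cent [227.01182096 179.0346026 ] [ 0.45144765 -0.01290705  0.025     ] area 198.65625
```

```bash
python3 - <<'E'
from h import *
import pickle
t=pickle.load(open('top0.pkl','rb')); s=pickle.load(open('scene0.pkl','rb'))
print(plane(t,[(263.2,160.3)],.025),plane(s,[(261.2,228.0)],.025))
# predicted outlines for a drum at candidates, compare extents
a=np.linspace(0,2*np.pi,60)
for c in [(.680,-.005),(.6735,-.004),(.677,-.0045)]:
  for n,f in(('top',t),('scene',s)):
    P=np.array([[c[0]+.021*np.cos(x),c[1]+.021*np.sin(x),z] for x in a for z in(0,.05)])
    q=proj(f,P); print(c,n,q.min(0),q.max(0))
    b=(250,145) if n=='top' else (250,215)
    print('  crop px',((q.min(0)-b+.5)*12).round(),((q.max(0)-b+.5)*12).round())
C=cloud(s); print(C[215:242:2,261].round(4))
E
```

```text
[[ 0.67998932 -0.00623823  0.025     ]] [[ 0.67875277 -0.00560585  0.025     ]]
(0.68, -0.005) top [257.1907548  153.24457877] [268.73720034 167.15590823]
  crop px [ 92. 105.] [231. 272.]
(0.68, -0.005) scene [254.45840578 217.68887642] [268.95659947 238.66318633]
  crop px [60. 38.] [233. 290.]
(0.6735, -0.004) top [256.9501048  154.97704514] [268.4963614 168.8492588]
  crop px [ 89. 126.] [228. 292.]
(0.6735, -0.004) scene [253.75396564 216.0023084 ] [268.17010446 236.9119948 ]
  crop px [51. 18.] [224. 269.]
(0.677, -0.0045) top [257.06955868 154.04399087] [268.61559082 167.93730087]
  crop px [ 91. 115.] [229. 281.]
(0.677, -0.0045) scene [254.14366959 216.9040779 ] [268.60411073 237.84830334]
  crop px [56. 29.] [229. 280.]
[[ 6.200e-01  2.690e-02 -5.000e-04]
 [ 6.260e-01  2.360e-02 -1.800e-03]
 [ 6.645e-01  5.000e-04  4.990e-02]
 [ 6.702e-01 -2.500e-03  4.860e-02]
 [ 6.777e-01 -6.700e-03  5.050e-02]
 [ 6.826e-01 -9.300e-03  4.830e-02]
 [ 6.908e-01 -1.390e-02  5.160e-02]
 [ 6.953e-01 -1.620e-02  4.870e-02]
 [ 6.964e-01 -1.650e-02  3.990e-02]
 [ 6.968e-01 -1.640e-02  2.980e-02]
 [ 6.934e-01 -1.390e-02  1.250e-02]
 [ 6.960e-01 -1.500e-02  5.800e-03]
 [ 6.995e-01 -1.670e-02  8.000e-04]
 [ 7.046e-01 -1.950e-02 -1.200e-03]]
```

```bash
python3 - <<'E'
from h import *
import pickle
t=pickle.load(open('top0.pkl','rb')); s=pickle.load(open('scene0.pkl','rb'))
yaw=-.189; c=np.array([.5843,.2788]); R=np.array([[np.cos(yaw),-np.sin(yaw)],[np.sin(yaw),np.cos(yaw)]])
st=c+R@[-.070,0]; print('stud',st)
for n,f in(('top',t),('scene',s)):
    print(n,proj(f,[[*st,.07],[*st,.098]]))
    bay=[[*(c+R@p),.065] for p in([-.025,-.072],[-.025,.072],[.025,.072],[.025,-.072])]+[[*(c+R@p),.065] for p in([-.110,-.125],[-.110,.125],[.075,.125],[.075,-.125])]
    im=f['img'].copy(); im=cv2.resize(im,None,fx=6,fy=6,interpolation=cv2.INTER_CUBIC)
    q=((proj(f,bay)+.5)*6).astype(int)
    for k in(0,4): cv2.polylines(im,[q[k:k+4].reshape(-1,1,2)],True,(255,0,0),1)
    for z in(.07,.098):
        u=((proj(f,[[*st,z]])+.5)*6).astype(int)[0]; cv2.circle(im,tuple(map(int,u)),3,(0,255,0),-1)
    b=(135,150,235,230) if n=='top' else (270,130,380,210)
    im=im[b[1]*6:b[3]*6,b[0]*6:b[2]*6]; cv2.imwrite(f'pics/ov_{n}.png',im[...,::-1])
g=t['img'].max(2); print(g[192:212,172:194])
E
```

```text
stud [0.51554652 0.29195138]
top [[180.49884823 203.94216349]
 [179.0419143  203.08444877]]
scene [[314.4643984  152.79313037]
 [315.71285333 146.77159162]]
[[211 209 207 206 203 201 195 185 175 164 157 152 142 131 121 108  97  92
   88  91 115 139]
 [212 212 213 214 214 215 214 210 207 204 203 201 194 184 176 166 160 155
  147 138 134 136]
 [212 213 213 214 215 216 217 216 215 215 216 215 213 210 208 206 206 204
  199 189 178 172]
 [212 213 215 215 216 217 217 217 217 216 217 217 217 217 216 217 216 217
  216 213 210 208]
 [213 214 215 216 217 217 217 217 217 216 217 217 217 217 217 214 213 213
  215 217 217 217]
 [213 213 215 216 216 216 216 216 214 215 216 216 214 211 209 200 191 191
  203 215 218 218]
 [214 214 215 216 215 215 214 210 205 206 210 208 200 189 182 169 154 159
  187 212 218 219]
 [213 213 214 214 214 214 212 200 184 181 185 181 167 152 147 142 138 150
  185 211 219 219]
 [214 213 214 214 214 213 205 184 155 143 141 135 136 134 133 134 139 163
  194 213 218 219]
 [214 214 214 213 212 206 188 159 128 117 107 104 119 130 132 135 148 181
  207 216 218 218]
 [214 213 213
[... 217 characters left out ...]
1  62  84 114 136 163 195 213
  217 217 217 217]
 [210 211 212 211 199 164 124 111 102  82  63  61  86 117 145 179 207 216
  218 216 216 217]
 [206 206 207 204 188 151 122 113  93  73  62  72 104 135 163 193 212 217
  217 216 215 215]
 [203 203 202 198 182 159 138 116  95  87  89 109 141 169 189 206 213 215
  216 215 214 214]
 [202 202 201 198 192 181 163 136 129 137 146 158 177 193 201 206 209 210
  211 212 213 212]
 [205 204 203 203 200 195 184 171 172 180 187 191 195 199 200 201 202 204
  205 206 207 207]
 [208 208 209 209 207 206 202 199 199 200 200 199 199 198 199 199 199 200
  199 200 201 202]
 [209 211 212 212 212 211 211 210 210 208 206 205 204 204 202 201 200 199
  199 200 199 199]]
```

View pics/ov_top.png

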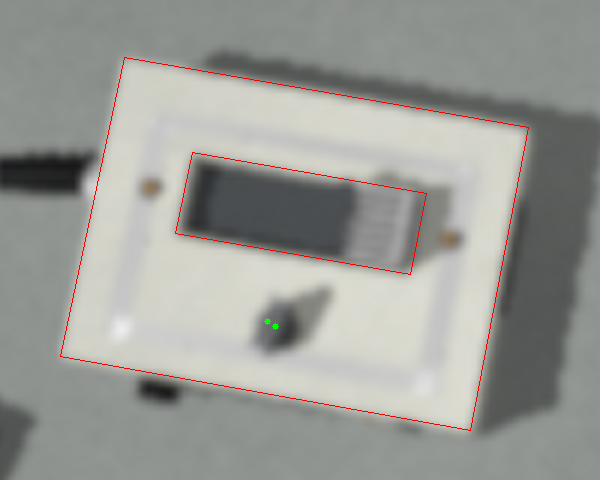

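View pics/ov_scene.png

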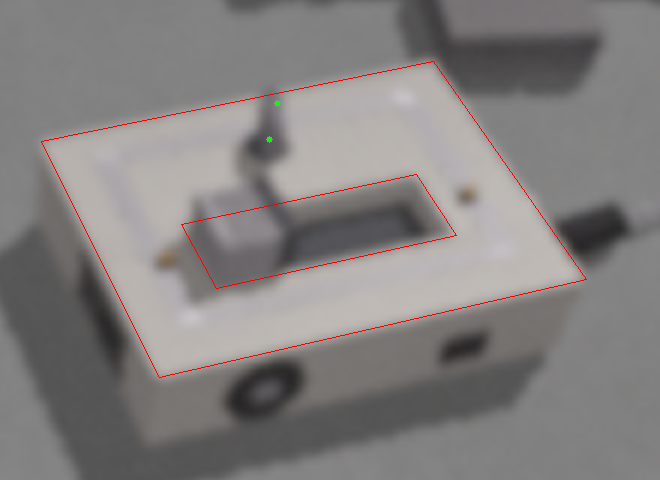

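```bash
python3 - <<'E'
from h import *
import pickle
t=pickle.load(open('top0.pkl','rb')); s=pickle.load(open('scene0.pkl','rb'))
yaw=-.189; c=np.array([.5843,.2788]); R=np.array([[np.cos(yaw),-np.sin(yaw)],[np.sin(yaw),np.cos(yaw)]])
st=c+R@[-.070,0]
for k,a in enumerate((None,1.0,1.3)):
  row=[]
  for n,f in(('top',t),('scene',s)):
    b=(168,192,193,217) if n=='top' else (303,135,328,160)
    im=cv2.resize(f['img'][b[1]:b[3],b[0]:b[2]],None,fx=16,fy=16,interpolation=cv2.INTER_CUBIC)
    if a:
      w=a+yaw; d=np.array([-np.sin(w),np.cos(w)]); e=np.array([np.cos(w),np.sin(w)])
      for z,col in((.070,(0,0,255)),(.098,(255,0,0))):
        P=[[*(st+i*.017*d+j*.005*e),z] for i,j in((1,1),(1,-1),(-1,-1),(-1,1))]
        q=((proj(f,P)-[b[0],b[1]]+.5)*16).astype(np.int32); cv2.polylines(im,[q.reshape(-1,1,2)],True,col,1)
    row.append(im)
  cv2.imwrite(f'pics/stud{k}.png',np.hstack(row)[...,::-1])
E
```

```text
(no output)
```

View pics/stud0.png

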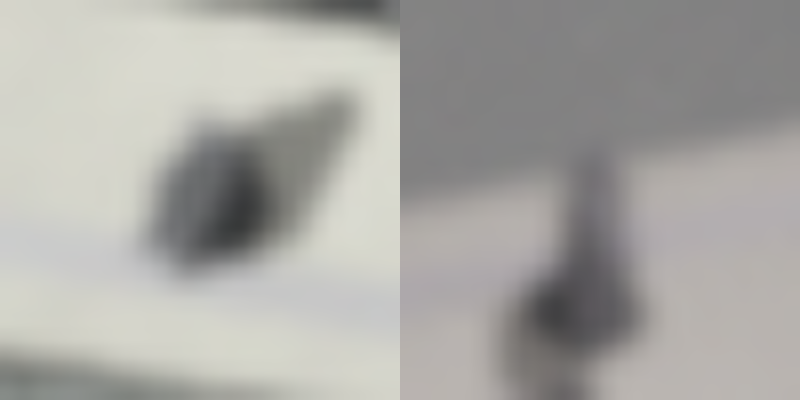

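View pics/stud2.png

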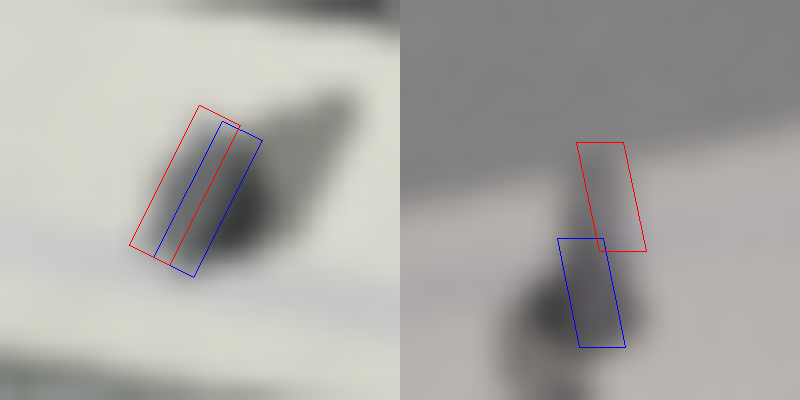

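View pics/stud1.png

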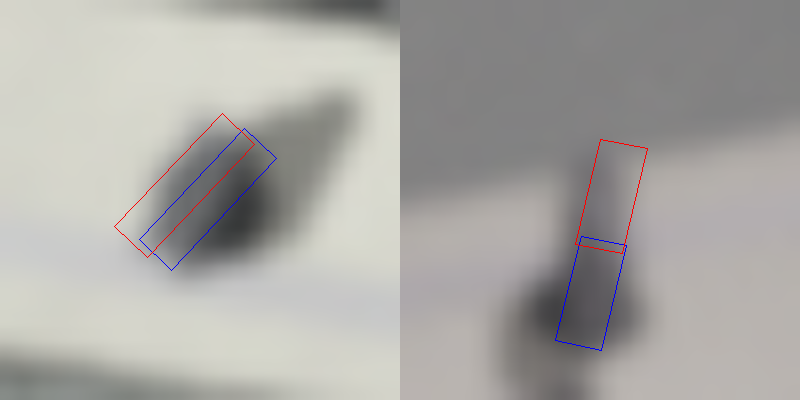

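```bash
cat >> h.py <<'E'
YAW=-.189; BC=np.array([.5843,.2788])
def b2w(x,y): 
    c,s=np.cos(YAW),np.sin(YAW); return BC+np.array([c*x-s*y,s*x+c*y])
def rv(th):
    x=np.array([np.cos(th),np.sin(th),0]); y=np.array([0,0,-1.]); z=np.cross(x,y)
    return cv2.Rodrigues(np.c_[x,y,z])[0].ravel()
def st(tag=''):
    s=sensors.state(); print(tag,round(s['time_s'],2),s['ee_pos'].round(4),'w',round(s['gripper_width'],4),'F',s['contact_force'].round(1),'M',s['moment'].round(2)); return s
E
python3 - <<'E'
from h import *
s=sensors.state(); print(cv2.Rodrigues(s['tcp_rot'])[0].round(3))
pts={'cube':(.4517,-.0129,.15,np.radians(-65.6)),'cubeB':(.4517,-.0129,.15,np.radians(114.4)),'pl':(*b2w(0,.048),.17,YAW),'pl2':(*b2w(0,.048),.17,YAW+np.pi),'drum':(.679,-.006,.15,.15),'drumB':(.679,-.006,.15,.15+np.pi),'dp':(*b2w(0,0),.17,YAW-.35),'dpB':(*b2w(0,0),.17,YAW-.35+np.pi),
'stud':(*b2w(-.07,0),.17,YAW+1.35),'studB':(*b2w(-.07,0),.17,YAW+1.35-np.pi)}
for k,p in pts.items():
    q=planner.inverse_kinematics(np.array(p[:3]),rv(p[3])); print(k,None if q is None else np.round(q,2))
E
```

```text
[[ 0.398 -0.     0.917]
 [-0.917  0.001  0.398]
 [-0.001 -1.     0.   ]]
cube [-0.14 -0.26  1.94  0.    1.46  1.  ]
cubeB [-0.14 -0.26  1.94 -0.    1.46 -2.14]
pl [ 0.43  0.35  1.28 -0.    1.51  0.62]
pl2 [ 0.43  0.35  1.28  0.    1.51 -2.53]
drum [-0.08  0.36  1.3  -0.    1.48 -0.23]
drumB None
dp [ 0.37  0.27  1.38 -0.    1.5   0.91]
dpB [ 0.37  0.27  1.38  0.    1.5  -2.24]
stud [ 0.43  0.12  1.54 -0.    1.48 -0.73]
studB [ 0.43  0.12  1.54 -0.    1.48  2.41]
```

Candidates (top-image pixels):
- **Cube:** black block (266,221) or turquoise look-alike (270,248). I choose the black one; the close crop shows its round windows.
- **Drum:** black and white (263,159), green look-alike (285,163), canister (268,190) or eyepiece (237,141). I choose (263,159); the crop shows black ends and a white band.
- **Cover:** (333,185), with a black bar handle and its slot towards -x.

```bash
python3 - <<'E'
from h import *
th=np.radians(-65.6)
robot.goto([.4517,-.0129,.12],rv(th)); st('above')
robot.move_linear([.4517,-.0129,.021]); st('down')
gripper_close(40); st('grip')
robot.move_linear([.4517,-.0129,.13],velocity=.2); st('lift')
f=grab('scene'); save(f['img'],'g1.png',5,(200,130,300,220)); f=grab('top'); save(f['img'],'g1t.png',5,(220,180,320,260))
E
```

```text
above 2.34 [ 0.452  -0.0136  0.1202] w 0.0856 F [-0. -0.  1.] M [-0.    0.   -0.04]
down 3.15 [ 0.4524 -0.0132  0.0218] w 0.0855 F [0.1 0.1 0.7] M [-0.06  0.01 -0.04]
grip 3.92 [ 0.4517 -0.0129  0.021 ] w 0.0002 F [ 0.  -0.4 -0.5] M [ 0.01 -0.   -0.03]
lift 4.61 [ 0.4511 -0.0128  0.1289] w 0.0001 F [0.3 0.8 0.1] M [ 0.02  0.01 -0.03]
```

View pics/g1.png

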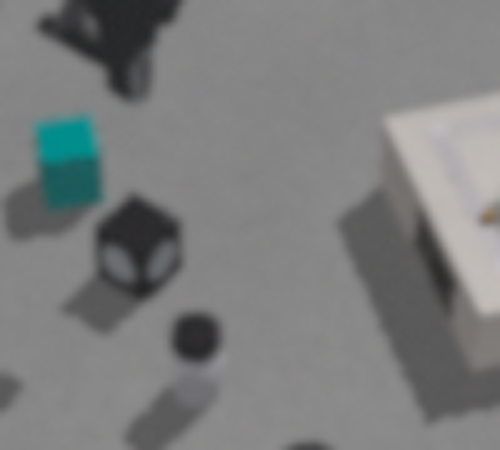

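```bash
python3 - <<'E'
from h import *
import pickle
s=pickle.load(open('scene0.pkl','rb')); t=pickle.load(open('top0.pkl','rb'))
print(proj(s,[[.4511,-.0128,.1289],[.4517,-.0129,.05]]),proj(t,[[.4511,-.0128,.1289]]))
print(rays(s,proj(s,[[.4511,-.0128,.1289]])))
f=grab('scene'); save(f['img'],'g2.png'); f=grab('top'); save(f['img'],'g2t.png')
E
```

```text
[[225.63494748 156.83273642]
 [226.7360974  174.03790264]] [[266.8480812  219.85642035]]
[[-0.08226949  0.09203932 -1.        ]]
```

View pics/g2.png

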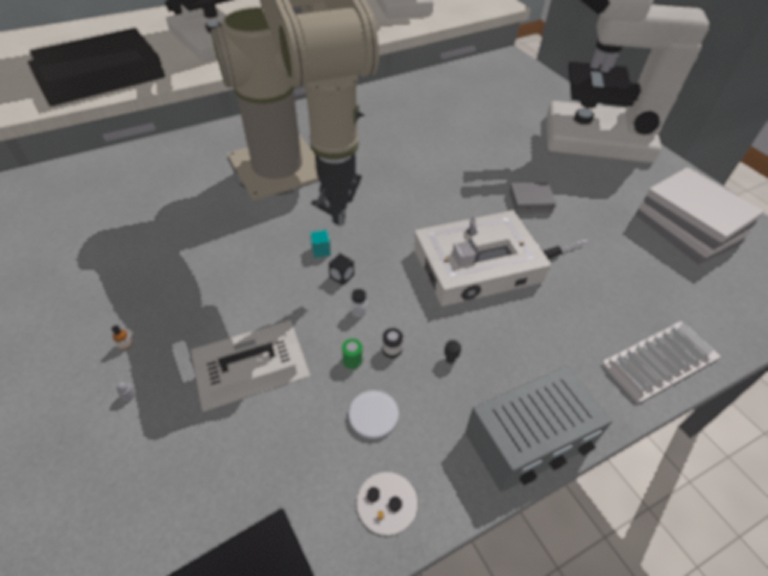

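View pics/g2t.png

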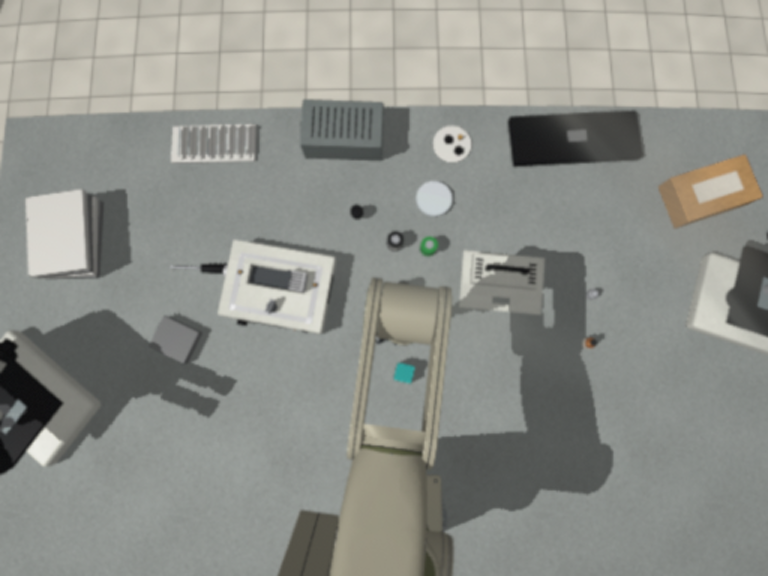

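```bash
python3 - <<'E'
from h import *
f=grab('scene'); C=cloud(f); st()
save(f['img'],'g3.png',12,(205,110,250,160))
for v in range(120,154,2): print(v,[ (u,*C[v,u].round(3)) for u in(222,225,228)])
E
```

```text
4.86 [ 0.4507 -0.0127  0.1285] w -0.0 F [ 0.9 -0.2 -0.6] M [-0.06  0.02 -0.02]
120 [(222, np.float64(0.483), np.float64(-0.03), np.float64(0.302)), (225, np.float64(0.485), np.float64(-0.022), np.float64(0.301)), (228, np.float64(0.489), np.float64(-0.015), np.float64(0.301))]
122 [(222, np.float64(0.484), np.float64(-0.031), np.float64(0.297)), (225, np.float64(0.487), np.float64(-0.023), np.float64(0.296)), (228, np.float64(0.489), np.float64(-0.015), np.float64(0.294))]
124 [(222, np.float64(0.47), np.float64(-0.025), np.float64(0.278)), (225, np.float64(0.466), np.float64(-0.015), np.float64(0.271)), (228, np.float64(0.46), np.float64(-0.003), np.float64(0.262))]
126 [(222, np.float64(0.468), np.float64(-0.025), np.float64(0.269)), (225, np.float64(0.472), np.float64(-0.018), np.float64(0.27)), (228, np.float64(0.458), np.float64(-0.003), np.float64(0.254))]
128 [(222, np.float64(0.47), np.float64(-0.026), np.float64(0.264)), (225, np.float64(0.476), np.float64(-0.02), np.float64(0.266)), (228, np.float64(0.47), np.float64(-0.008), np.float64(0.257))]
130 [(222, np.float64(0.472)
[... 1650 characters left out ...]
46), np.float64(-0.016), np.float64(0.183)), (228, np.float64(0.462), np.float64(-0.007), np.float64(0.181))]
148 [(222, np.float64(0.449), np.float64(-0.022), np.float64(0.168)), (225, np.float64(0.461), np.float64(-0.017), np.float64(0.177)), (228, np.float64(0.465), np.float64(-0.009), np.float64(0.176))]
150 [(222, np.float64(0.289), np.float64(0.041), np.float64(-0.0)), (225, np.float64(0.294), np.float64(0.051), np.float64(-0.0)), (228, np.float64(0.295), np.float64(0.063), np.float64(-0.005))]
152 [(222, np.float64(0.298), np.float64(0.037), np.float64(-0.0)), (225, np.float64(0.302), np.float64(0.047), np.float64(-0.002)), (228, np.float64(0.309), np.float64(0.057), np.float64(0.0))]
```

View pics/g3.png

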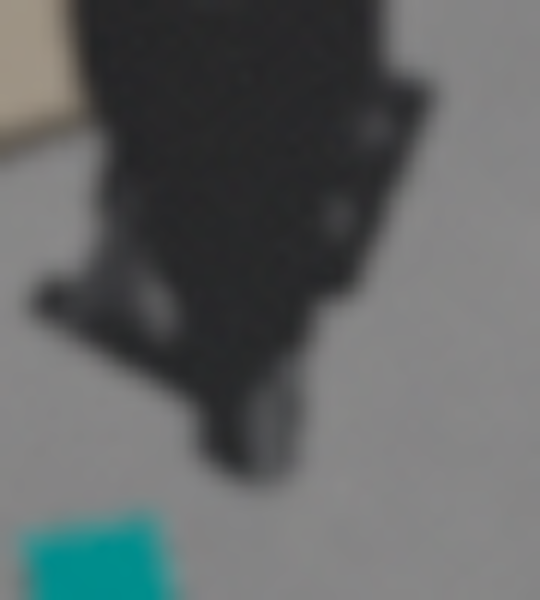

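```bash
python3 - <<'E'
from h import *
robot.move_linear([.45,.065,.13],velocity=.25)
robot.move_linear([.45,.065,-.015],velocity=.2); s=st()
z=-.015
while z>-.06:
    z-=.003; robot.move_linear([.45,.065,z],velocity=.05); s=sensors.state()
    print(round(z,4),s['ee_pos'].round(4),s['contact_force'].round(1),round(s['time_s'],2))
    if s['contact_force'][2]>5: break
E
```

```text
6.19 [ 0.4509  0.0646 -0.014 ] w -0.0 F [0.1 0.3 0.2] M [0.05 0.04 0.02]
-0.018 [ 0.4508  0.065  -0.0172] [-0.2 -0.5  0.1] 6.44
-0.021 [ 0.4498  0.065  -0.0211] [ 0.2 -0.5  0.7] 6.69
-0.024 [ 0.4497  0.065  -0.0243] [-1.3 -0.8  0.6] 6.94
-0.027 [ 0.4497  0.065  -0.0273] [-0.  -0.1  0.9] 7.19
-0.03 [ 0.4497  0.065  -0.0302] [-0.4 -0.1  0. ] 7.44
-0.033 [ 0.4497  0.065  -0.0333] [0.3 0.2 0.4] 7.69
-0.036 [ 0.4504  0.065  -0.0358] [-0.  -0.2  1.5] 7.94
-0.039 [ 0.4506  0.065  -0.036 ] [-19.   -1.   41.7] 8.19
```

The shut fingertips touch the bench at a reported z of -0.036, so the real tips sit 36 mm behind the reported TCP. The depth image of the fingertip agrees. I'll correct for this from here on.

```bash
cat >> h.py <<'E'
DZ=-.036
def G(x,y,z,th): robot.goto(np.array([x,y,z+DZ]),rv(th))
def L(x,y,z,v=.2,th=None): robot.move_linear(np.array([x,y,z+DZ]),None if th is None else rv(th),v)
E
python3 - <<'E'
from h import *
th=np.radians(-65.6)
L(.45,.065,.05,.2); open_jaws(); L(.45,.065,.09,.2); 
L(.4517,-.0129,.09,.25); L(.4517,-.0129,.021,.2); st('down')
gripper_close(40); st('grip')
L(.4517,-.0129,.10,.2); st('lift')
f=grab('scene'); save(f['img'],'g4.png',6,(200,110,280,200))
E
```

```text
down 10.69 [ 0.4511 -0.0121 -0.0152] w 0.0855 F [-0.1  0.   0.7] M [-0.01 -0.01 -0.02]
grip 11.17 [ 0.453  -0.013  -0.0137] w 0.0411 F [-0.2  1.3  6.2] M [0.1  0.14 0.03]
lift 11.71 [ 0.4515 -0.0129  0.0635] w 0.0412 F [-0.5 -0.4 -1.9] M [ 0.02  0.05 -0.01]
```

View pics/g4.png

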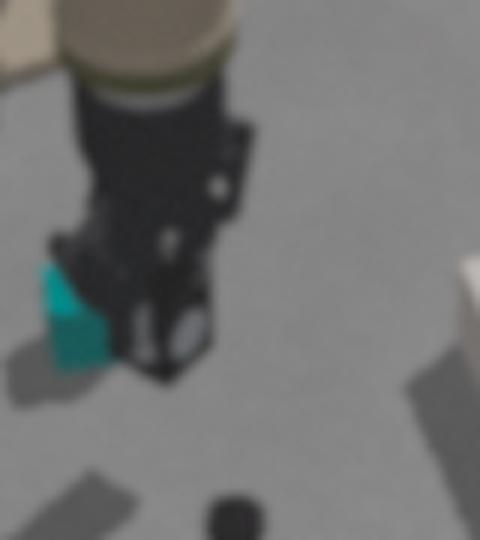

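```bash
python3 - <<'E'
from h import *
x,y=b2w(0,.048)
G(x,y,.155,YAW); s=st('above')
L(x,y,.080,.2); st('low')
f=grab('scene'); save(f['img'],'p1.png',6,(270,110,390,210))
E
```

```text
above 13.15 [0.5933 0.3245 0.1185] w 0.0414 F [ 0.  -0.3 -0.3] M [-0.04 -0.04  0.01]
low 13.68 [0.5935 0.3251 0.0443] w 0.0412 F [-0.2  0.2 -0.6] M [ 0.03 -0.02  0.04]
```

View pics/p1.png

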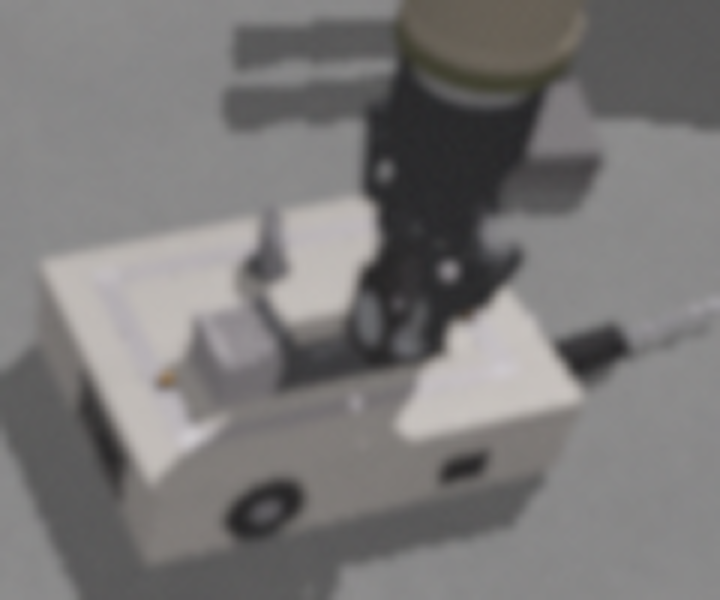

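```bash
python3 - <<'E'
from h import *
x,y=b2w(0,.048)
for z in(.072,.068,.066):
    L(x,y,z,.06); s=st(z)
    if s['contact_force'][2]>8: break
open_jaws(); st('open')
L(x,y,.16,.25)
G(.679,-.006,.12,.15); st()
f=grab('scene'); save(f['img'],'p2.png',6,(270,110,390,210))
E
```

```text
0.072 14.01 [0.5935 0.326  0.0364] w 0.0415 F [-0.1  0.5 -1.3] M [-0.04  0.03  0.  ]
0.068 14.26 [0.5931 0.3259 0.0317] w 0.0414 F [ 0.2  0.1 -1.5] M [0.01 0.01 0.02]
0.066 14.51 [0.5936 0.3261 0.0315] w 0.0411 F [-4.  -1.3  6.9] M [-0.29  0.65  0.  ]
open 15.02 [0.5933 0.3259 0.0298] w 0.0855 F [-0.   0.2  0.6] M [ 0.07 -0.01  0.03]
 16.84 [ 0.6787 -0.0048  0.0835] w 0.0853 F [ 0.1 -0.6 -0.3] M [ 0.01 -0.01  0.02]
```

View pics/p2.png

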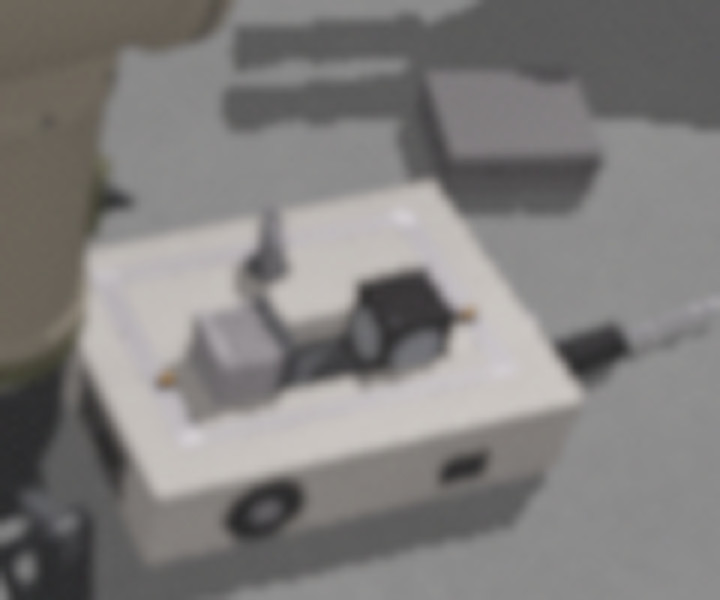

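```bash
python3 - <<'E'
from h import *
L(.679,-.006,.021,.2); gripper_close(40); st('grip')
L(.679,-.006,.12,.25); s=st('lift')
x,y=b2w(0,.001)
G(x,y,.16,YAW-.35); L(x,y,.085,.2); st('low')
f=grab('scene'); save(f['img'],'p3.png',6,(270,110,390,210))
f=grab('top'); save(f['img'],'p3t.png',6,(135,140,235,230))
E
```

```text
grip 18.02 [ 0.6803 -0.0061 -0.0132] w 0.0408 F [-0.8 -0.3  6.3] M [-0.05  0.22  0.06]
lift 18.57 [ 0.6793 -0.006   0.0846] w 0.0408 F [-0.1 -0.2 -1.5] M [-0.    0.03  0.06]
low 20.25 [0.5847 0.2789 0.049 ] w 0.041 F [ 0.5  0.6 -0.8] M [-0.04 -0.01  0.02]
```

View pics/p3.png

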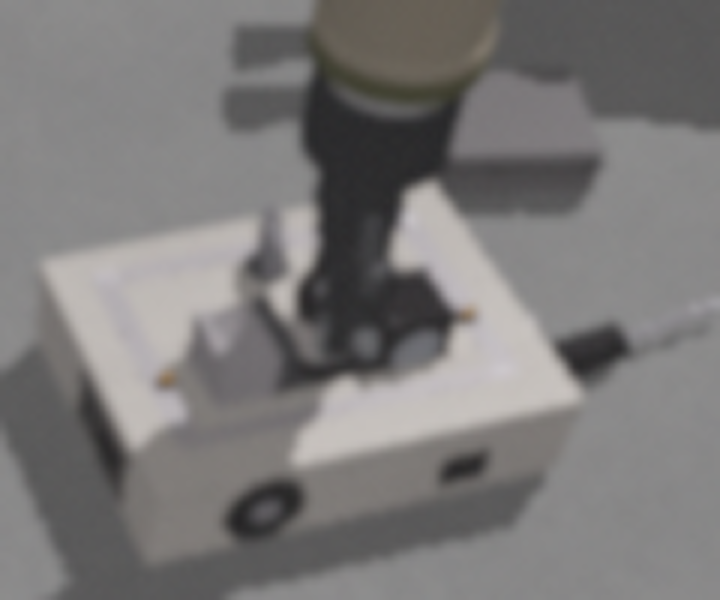

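```bash
python3 - <<'E'
from h import *
x,y=b2w(0,.0)
for z in(.078,.072,.068,.066):
    L(x,y,z,.06); s=st(z)
    if s['contact_force'][2]>8 and z>.067: print('blocked?'); raise SystemExit
open_jaws(); st('open')
L(x,y,.16,.25); 
x,y=b2w(-.07,0); G(x,y,.17,YAW+1.35); 
G(.45,.05,.2,YAW+1.35); st()
f=grab('scene'); save(f['img'],'p4.png',6,(270,110,390,210))
f=grab('top'); save(f['img'],'p4t.png',6,(135,140,235,230))
E
```

```text
0.078 20.62 [0.5843 0.2788 0.0422] w 0.0409 F [-0.  -0.3 -1.8] M [0.04 0.01 0.05]
0.072 20.87 [0.5837 0.2786 0.0353] w 0.0406 F [-0.7 -0.1 -1.2] M [-0.02 -0.    0.01]
0.068 21.12 [0.5842 0.2788 0.0319] w 0.041 F [ 0.2 -0.4 -1.9] M [-0.02 -0.03 -0.02]
0.066 21.37 [0.5844 0.2789 0.0318] w 0.0412 F [-5.8 -2.6 11.5] M [-0.42  1.13 -0.02]
open 21.88 [0.5842 0.2787 0.0298] w 0.0856 F [0.  0.3 0.2] M [-0.05  0.02 -0.01]
 24.84 [0.4505 0.0506 0.1642] w 0.0855 F [-0.8  0.4  0.2] M [-0.  0. -0.]
```

View pics/p4.png

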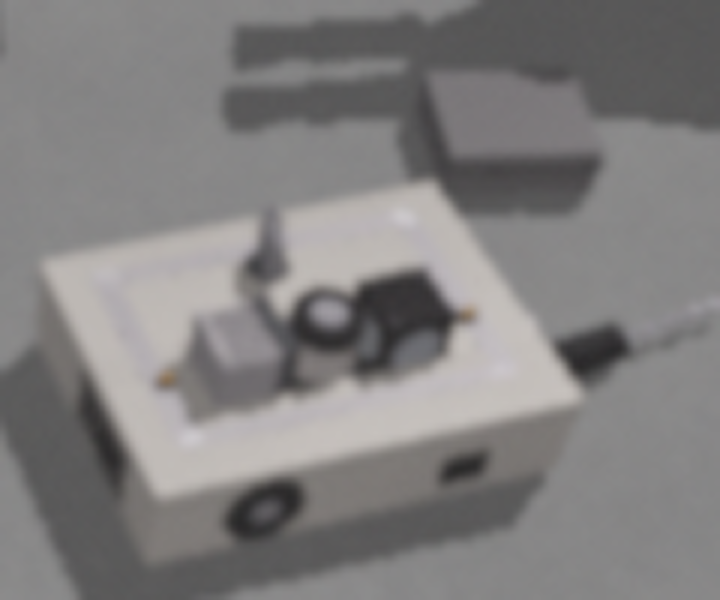

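View pics/p4t.png

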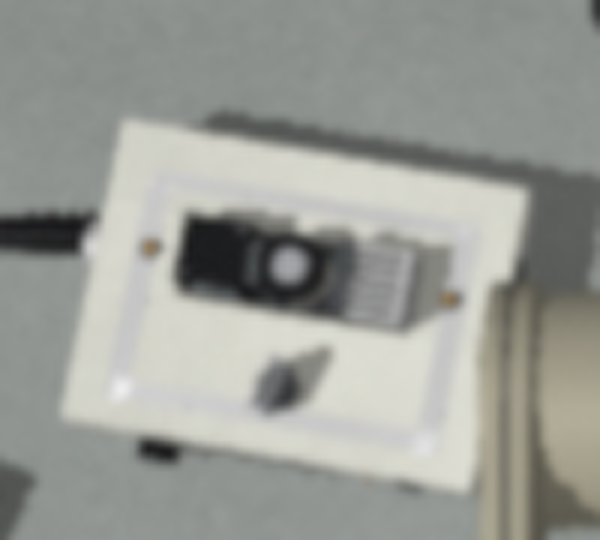

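```bash
python3 - <<'E'
from h import *
x,y=b2w(-.07,0); a=1.35
G(x,y,.15,YAW+a); L(x,y,.086,.15); st('down')
gripper_close(20); s=st('grip')
f=grab('scene'); save(f['img'],'s1.png',6,(270,100,390,200))
E
```

```text
down 26.52 [0.5161 0.2913 0.0508] w 0.0853 F [-0.3 -0.6  0.3] M [ 0.01 -0.01  0.01]
grip 27.19 [0.515  0.2901 0.0504] w 0.0093 F [ -5.2 -10.2  10. ] M [-1.61  0.85  0.08]
```

View pics/s1.png

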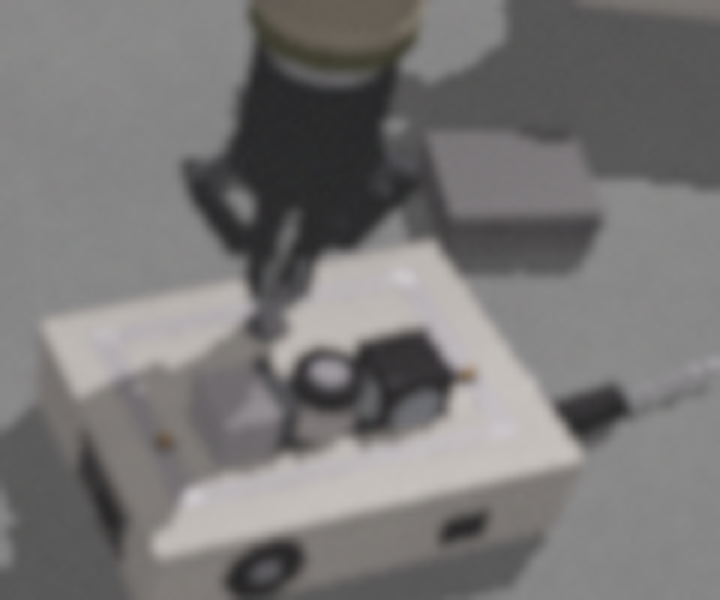

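```bash
python3 - <<'E'
from h import *
x,y=.5148,.2900
L(x,y,.086,.05); st('recentred')
for a in(.9,.45,0.): G(x,y,.086,YAW+a); st(a)
f=grab('scene'); save(f['img'],'s2.png',6,(270,100,390,200))
E
```

```text
recentred 27.49 [0.515  0.29   0.0505] w 0.0094 F [-1.2 -1.7  5.4] M [-0.29  0.27  0.06]
0.9 28.0 [0.5149 0.2897 0.0505] w 0.0092 F [-2.2 -3.4  7.2] M [-0.58  0.43 -0.  ]
0.45 28.51 [0.5146 0.2896 0.0505] w 0.0094 F [-4.4 -3.4  7.8] M [-0.7   0.6  -0.03]
0.0 29.02 [0.5143 0.2895 0.0504] w 0.0091 F [-5.2 -4.   9.4] M [-0.78  0.85 -0.  ]
```

View pics/s2.png

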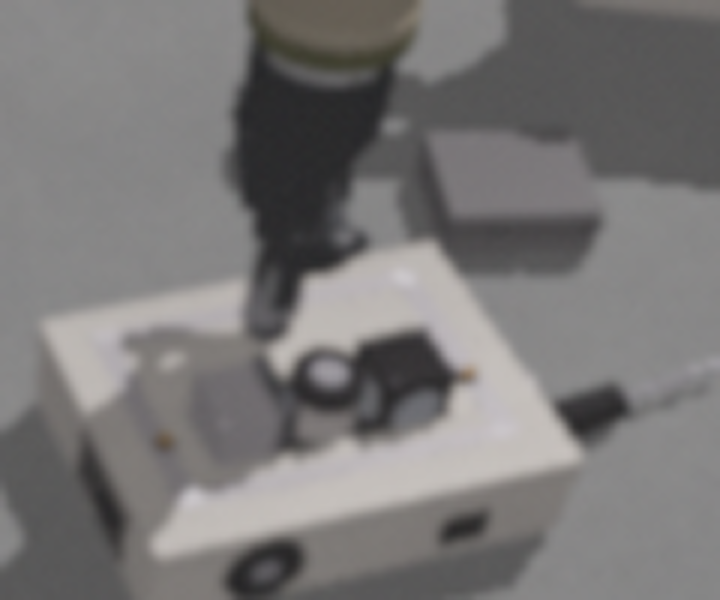

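```bash
python3 - <<'E'
from h import *
x,y=.5143,.2895
L(x,y,.0925,.03); st('raised')
open_jaws(); st('open')
L(x,y,.16,.25); G(.46,.0,.2,YAW); st()
f=grab('scene'); save(f['img'],'s3.png',6,(270,110,390,210)); 
import pickle; pickle.dump(f,open('scene1.pkl','wb'))
f=grab('top'); save(f['img'],'s3t.png',6,(135,140,235,230)); pickle.dump(f,open('top1.pkl','wb'))
E
```

```text
raised 29.43 [0.5137 0.2885 0.0536] w 0.0091 F [  8.3  -0.4 -16.6] M [ 0.01 -1.35  0.  ]
open 30.16 [0.5143 0.2895 0.0566] w 0.0852 F [0.9 0.2 0.5] M [-0.05 -0.03  0.  ]
 31.72 [0.46   0.0007 0.1635] w 0.0855 F [-0.1  0.4 -0.5] M [ 0.04 -0.01  0.  ]
```

View pics/s3.png

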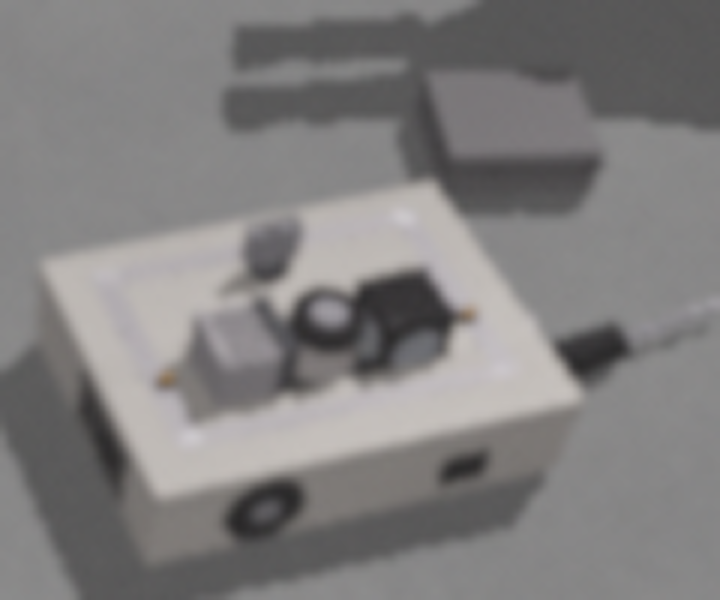

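View pics/s3t.png

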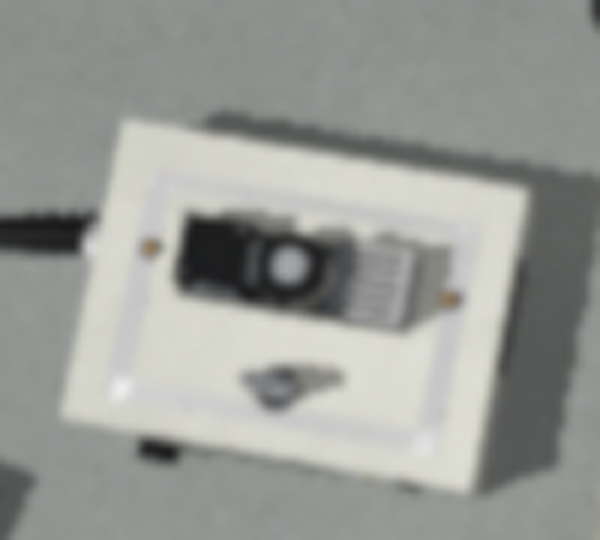

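```bash
python3 - <<'E'
from h import *
import pickle
t=pickle.load(open('top0.pkl','rb')); s=pickle.load(open('scene0.pkl','rb'))
for n,f,b in(('top',t,(295,155,375,220)),('scene',s,(120,205,215,280))):
    save(f['img'],n+'_c.png',8 if n=='top' else 8,b)
    g=f['img'].max(2); up=cv2.resize(g[b[1]:b[3],b[0]:b[2]],None,fx=8,fy=8,interpolation=cv2.INTER_CUBIC)
    m=(up<75).astype(np.uint8); C,_=cv2.findContours(m,0,1)
    for c in C:
        if cv2.contourArea(c)<300: continue
        M=cv2.moments(c); cen=(np.array([M['m10']/M['m00'],M['m01']/M['m00']])+.5)/8-.5+[b[0],b[1]]
        r=cv2.minAreaRect(c); print(n,cen.round(2),'size',np.round(np.array(r[1])/8,1),r[2],plane(f,[cen],.067)[0].round(4))
E
```

```text
top [339.67 178.63] size [30.7  3.8] 5.1021647453308105 [ 0.6002 -0.2804  0.067 ]
scene [163.18 236.71] size [ 8.6 35.9] 72.04767608642578 [ 0.6029 -0.278   0.067 ]
```

View pics/top_c.png

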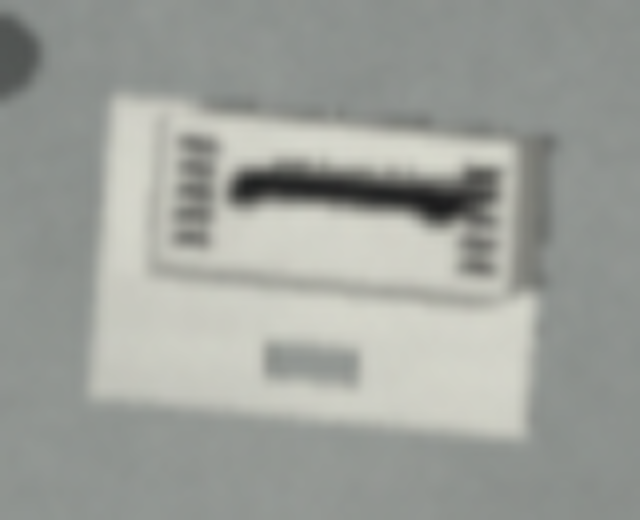

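View pics/scene_c.png

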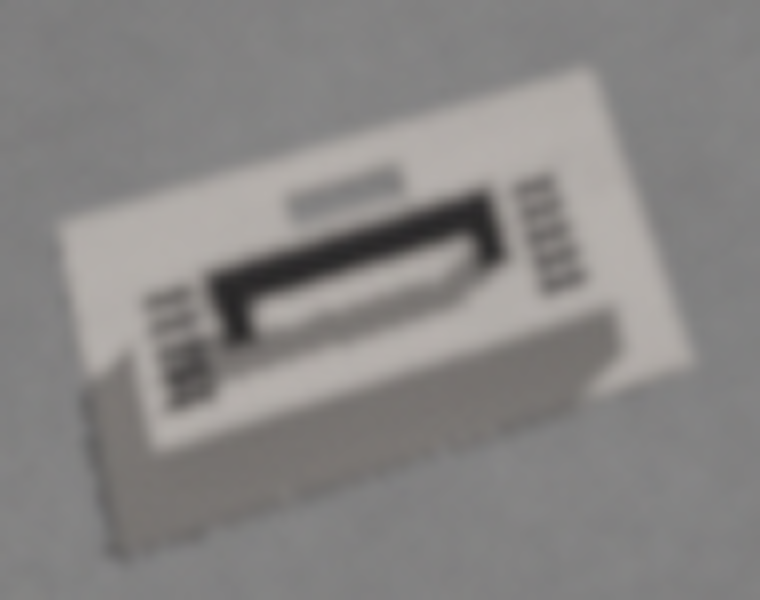

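```bash
python3 - <<'E'
from h import *
import pickle
t=pickle.load(open('top0.pkl','rb')); s=pickle.load(open('scene0.pkl','rb'))
T=lambda p:np.array(p)/8-.5+[295,155]; S=lambda p:np.array(p)/8-.5+[120,205]
print('handle',plane(t,[T((346,192))],.067)[0],plane(s,[S((355,246))],.067)[0],tri([t,s],[T((346,192)),S((355,246))]))
sl=[plane(t,[T((311,364))],.0015)[0],plane(s,[S((346,195))],.0015)[0]]; print('slot',sl)
P=plane(t,[T((90,398)),T((525,438)),T((112,95))],.003)[:,:2]
Q=plane(s,[S((60,222)),S((592,66)),S((697,365))],.003)[:,:2] # scene: (-96,-103),( -96,103),(48,103)
for P_,idx in((P,0),(Q,1)):
    L_,R_,TL=(P_[0],P_[1],P_[2]) if idx==0 else (P_[1],P_[0],P_[2])
    d=L_-R_; yaw=np.arctan2(-d[0],d[1]); e=TL-L_; yaw2=np.arctan2(e[1],e[0])
    print('len',np.linalg.norm(d),np.linalg.norm(e),'yaw',yaw,yaw2)
    c,s_=np.cos(yaw),np.sin(yaw); R=np.array([[c,-s_],[s_,c]])
    o=np.mean([L_-R@[-.096,.103],R_-R@[-.096,-.103],TL-R@[.048,.103]],0); print('origin',o,'slot->origin',sl[idx][:2]+R@[.07,0])
E
```

```text
handle [ 0.60079923 -0.27342121  0.067     ] [ 0.59913487 -0.27477467  0.067     ] [ 0.60036072 -0.27401333  0.06825401]
slot [array([ 0.53042393, -0.26741191,  0.0015    ]), array([ 0.52929514, -0.26722246,  0.0015    ])]
len 0.20521707979353176 0.1444377783638104 yaw -0.10608486999495133 -0.1028925933189893
origin [ 0.60046438 -0.27498932] slot->origin [ 0.60003041 -0.27482393]
len 0.20595067048984034 0.14579344028323885 yaw -0.11224363264232522 -0.11002968728051675
origin [ 0.60036623 -0.27461878] slot->origin [ 0.59885465 -0.27506303]
```

```bash
python3 - <<'E'
from h import *
x,y,th=.6003,-.2748,-.108
G(x,y,.13,th); L(x,y,.048,.15); st('down')
gripper_close(80); s=st('grip')
L(x,y,.07,.1); st('lift')
f=grab('scene'); save(f['img'],'c1.png',6,(110,170,230,270))
E
```

```text
down 33.73 [ 0.601  -0.2748  0.0131] w 0.0853 F [-0.5 -0.9  0.8] M [ 0.03 -0.    0.01]
grip 34.39 [ 0.6004 -0.2749  0.0124] w 0.01 F [-1.4  0.2  3.2] M [ 0.02  0.22 -0.07]
lift 34.76 [ 0.6009 -0.2752  0.0348] w 0.0106 F [-0.5  0.3 -4.4] M [-0.01 -0.04 -0.05]
```

View pics/c1.png

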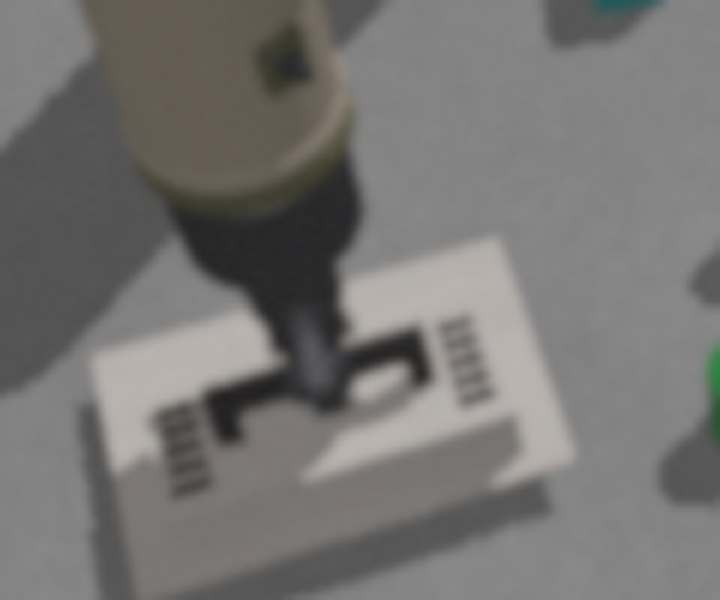

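```bash
python3 - <<'E'
from h import *
import pickle
L(.6003,-.2748,.19,.25)
G(.5830,.2766,.19,YAW); st('above')
L(.5830,.2766,.16,.1); st()
for n in('scene','top'):
    f=grab(n); pickle.dump(f,open(n+'2.pkl','wb')); save(f['img'],'c2'+n+'.png',6,(270,90,390,190) if n=='scene' else (130,140,240,230))
E
```

```text
above 37.43 [0.5835 0.2755 0.1539] w 0.0105 F [ 0.7 -1.  -4.5] M [-0.02 -0.08  0.06]
 37.88 [0.5824 0.276  0.123 ] w 0.0103 F [-0.7  0.4 -3.5] M [ 0.04 -0.09  0.02]
```

View pics/c2scene.png

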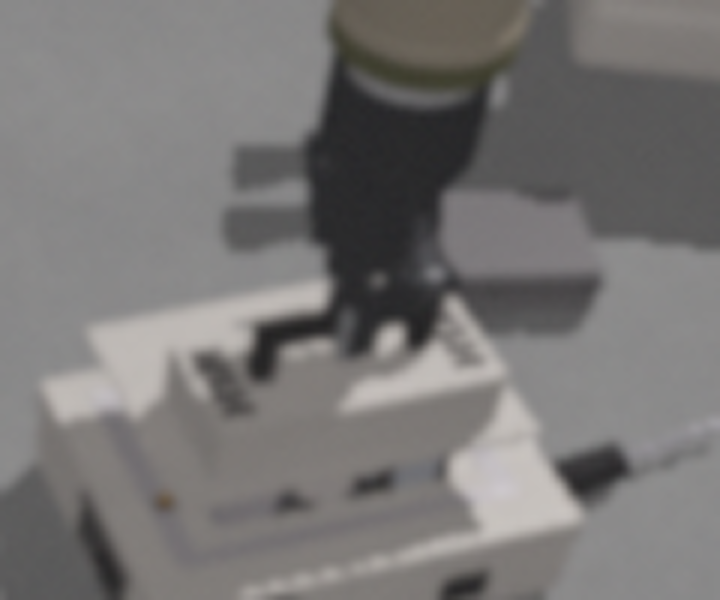

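View pics/c2top.png

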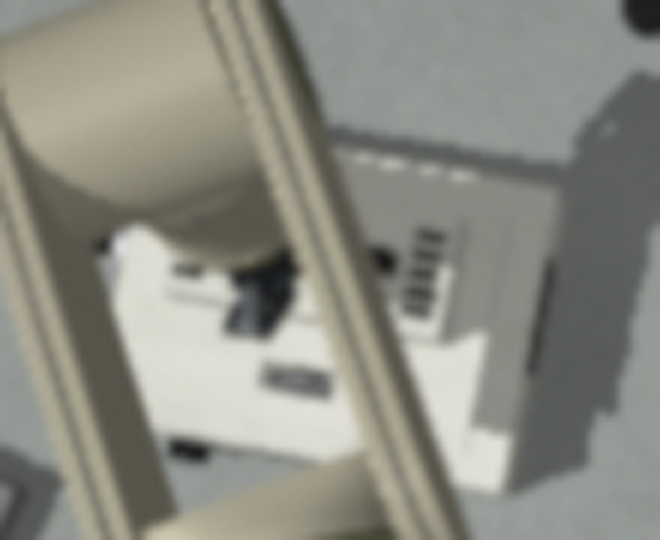

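```bash
python3 - <<'E'
from h import *
import pickle
t=pickle.load(open('top2.pkl','rb'));t1=pickle.load(open('top1.pkl','rb'))
b=(168,192,193,217)
ims=[]
import h
for f in(t1,t):
    im=cv2.resize(f['img'][b[1]:b[3],b[0]:b[2]],None,fx=16,fy=16,interpolation=cv2.INTER_CUBIC)
    for bc,col in(((.5830,.2766),(255,0,0)),((.5843,.2788),(0,0,255))):
        h.BC=np.array(bc)
        z=.098 if f is t1 else .1135
        w,l=(.005,.017) if f is t1 else (.0085,.022)
        P=[[*h.b2w(-.07+i*w,j*l),z] for i,j in((1,1),(1,-1),(-1,-1),(-1,1))]
        q=((proj(f,P)-[b[0],b[1]]+.5)*16).astype(np.int32); cv2.polylines(im,[q.reshape(-1,1,2)],True,col,1)
    ims.append(im)
cv2.imwrite('pics/z1.png',np.hstack(ims)[...,::-1])
E
```

```text
(no output)
```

View pics/z1.png

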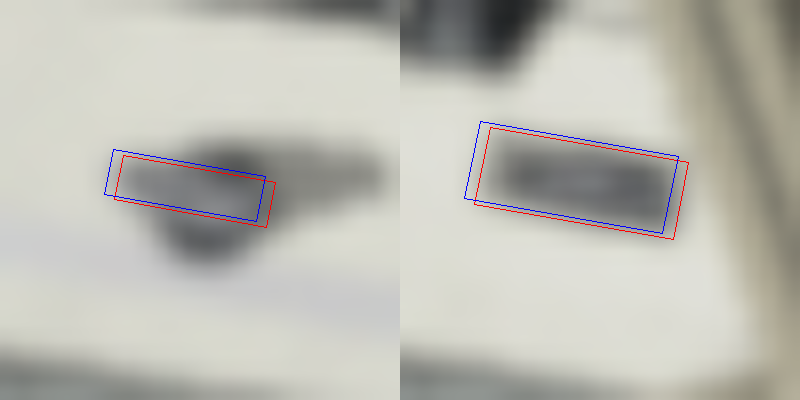

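```bash
python3 - <<'E'
from h import *
x,y=.5830,.2766
for z in(.150,.142,.135,.127,.121):
    L(x,y,z,.05); s=st(z); F=s['contact_force']
    if F[2]>6 or np.hypot(*F[:2])>8: print('STOP'); break
f=grab('scene'); save(f['img'],'c3.png',6,(270,90,390,190)); f=grab('top'); save(f['img'],'c3t.png',6,(130,140,240,230))
E
```

```text
0.15 38.33 [0.5825 0.2765 0.1133] w 0.0104 F [ 0.   0.1 -2.6] M [ 0.06 -0.06  0.  ]
0.142 38.64 [0.5825 0.2764 0.1052] w 0.0105 F [-0.1 -0.5 -3.5] M [ 0.03 -0.06 -0.03]
0.135 38.93 [0.5826 0.2764 0.0983] w 0.0105 F [ 0.8 -0.4 -3.5] M [ 0.01 -0.02 -0.03]
0.127 39.24 [0.5825 0.2764 0.0902] w 0.0104 F [ 0.8  0.4 -4.1] M [-0.02 -0.05  0.03]
0.121 39.51 [0.5826 0.2765 0.0844] w 0.0103 F [-0.  -0.1 -3.6] M [-0.01 -0.06 -0.02]
```

View pics/c3.png

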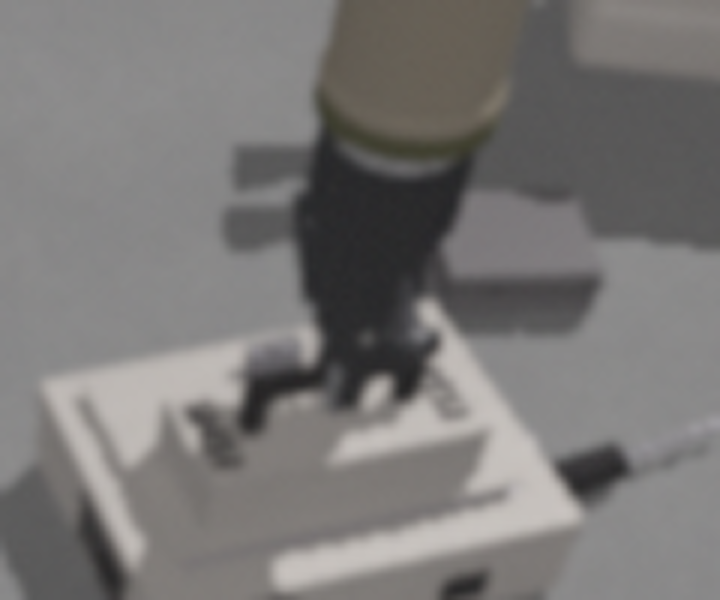

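View pics/c3t.png

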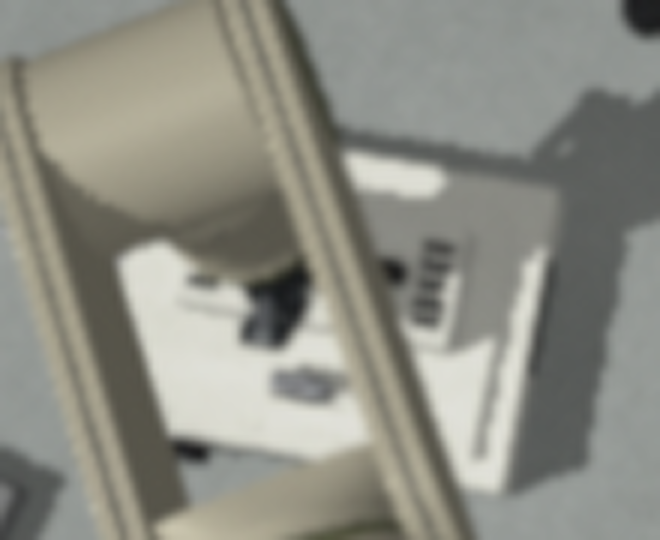

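```bash
python3 - <<'E'
from h import *
x,y=.5830,.2766
z=.119
while z>.105:
    L(x,y,z,.03); robot.dwell(.1); s=st(round(z,4)); F=s['contact_force']
    if F[2]>14: break
    z-=.001 if F[2]<5 else .0005
print(z)
E
```

```text
0.119 39.96 [0.5833 0.2767 0.0834] w 0.0105 F [ 0.   0.4 -1.7] M [ 0.02 -0.19 -0.03]
0.118 40.31 [0.5834 0.2767 0.0825] w 0.0104 F [-0.1 -0.7  2.2] M [-0.02 -0.1  -0.04]
0.117 40.66 [0.5833 0.2767 0.0813] w 0.0108 F [ 1.4 -0.   2.4] M [ 0.01 -0.21 -0.04]
0.116 41.01 [0.5832 0.2767 0.0802] w 0.0104 F [0.1 0.9 2.9] M [ 0.02 -0.27 -0.01]
0.115 41.36 [0.5832 0.2767 0.0792] w 0.0101 F [0.5 0.5 3.8] M [ 0.06 -0.26 -0.04]
0.114 41.71 [0.5832 0.2767 0.0782] w 0.0105 F [1.2 0.6 5.1] M [ 0.07 -0.3   0.05]
0.1135 42.06 [0.5833 0.2767 0.0779] w 0.0104 F [0.4 0.3 5.4] M [ 0.04 -0.3  -0.01]
0.113 42.41 [0.5835 0.2767 0.0777] w 0.0106 F [1.5 0.5 7. ] M [-0.05 -0.25  0.  ]
0.1125 42.76 [0.5837 0.2767 0.0774] w 0.0102 F [ 0.8 -0.2  7.1] M [-0.03 -0.24  0.03]
0.112 43.11 [0.5838 0.2767 0.0774] w 0.0105 F [ 0.3 -1.5 11.2] M [-0.16  0.07  0.05]
0.1115 43.46 [0.5838 0.2767 0.0773] w 0.0105 F [-2.2 -1.9 12.9] M [-0.25  0.35  0.  ]
0.111 43.81 [0.5838 0.2767 0.0773] w 0.0109 F [-4.  -2.4 16.9] M [-0.39  0.68  0.01]
0.11099999999999999
```

```bash
python3 - <<'E'
from h import *
robot.dwell(.5); st()
f=grab('scene'); save(f['img'],'c4.png',7,(270,100,380,185)); save(f['img'],'c4full.png'); f=grab('top'); save(f['img'],'c4t.png')
st()
E
```

```text
44.31 [0.5838 0.2767 0.0773] w 0.0104 F [-3.1 -2.  17.7] M [-0.41  0.58 -0.  ]
 44.41 [0.5838 0.2767 0.0773] w 0.0103 F [-3.6 -1.9 16.9] M [-0.43  0.58 -0.01]
```

View pics/c4.png

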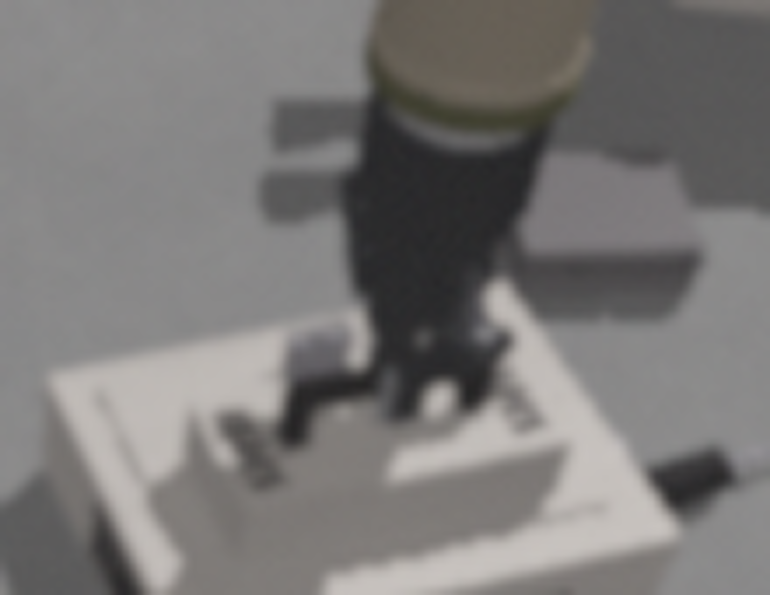

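View pics/c4full.png

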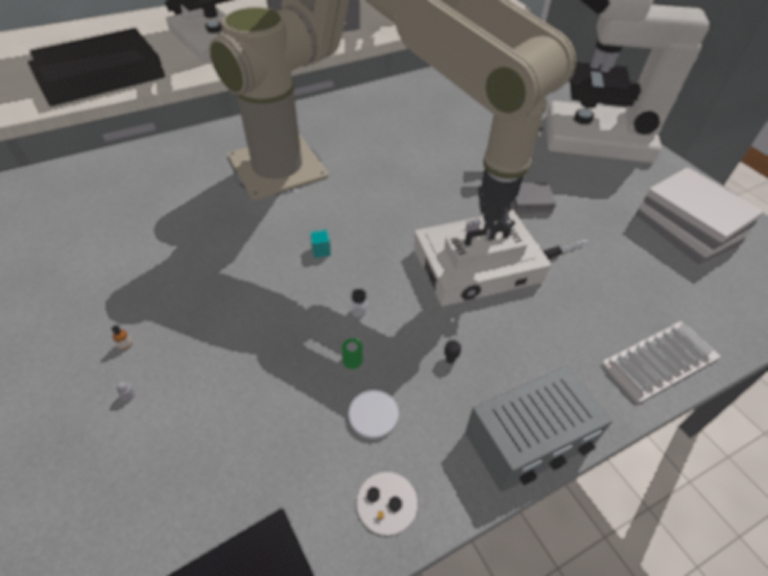

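View pics/c4t.png

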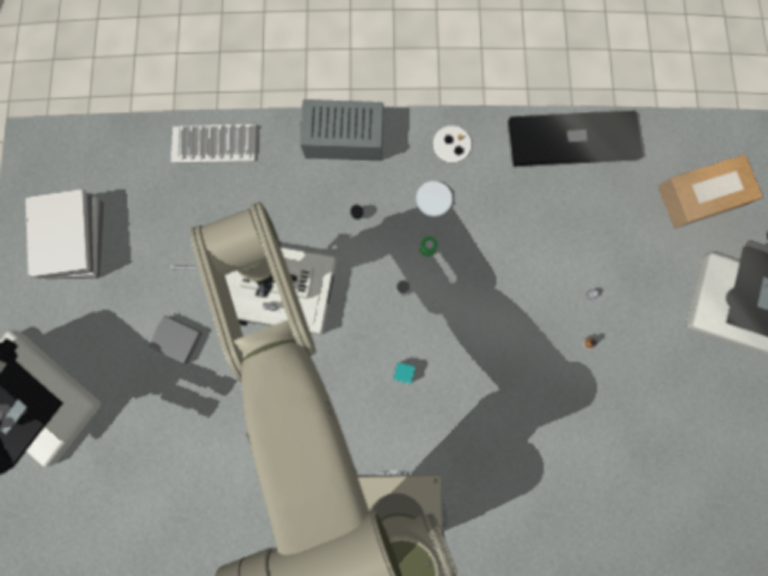

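The cover lies flush on the frame with the stud wing through the slot at scene crop (320,350). The bystanders and look-alikes are where they started, and the press force is steady at about 17 N, so I'm handing in.

```bash
python3 -c "
from h import *
print(finish_job())"
```

```text
the job is handed in; nothing more can be done
None
```

The job is handed in at about 44.5 s of the 72 s, with the arm still gripping the handle and pressing the cover down.

**What I did:** I stood the filter cube and then the diffuser drum in the bay's free part. I turned the stud until its wing was in line with the slot. Then I lowered the cover over the stud and pressed it onto the frame.

**Last checks:**
- **Plungers:** the cover moved down 6.1 mm from first touching the pins to a hard stop, which matches their 6 mm travel. I inferred this from height and force, because the pins can't be seen under the cover.
- **Press:** the wrist force was steady at about 17 N upward. With the cover's weight, that is about 20 N against the roughly 10 N of springs.
- **Pictures:** the wing shows through the slot and the cover looks flat on the frame. The bystanders in view and the green and turquoise look-alikes have not visibly moved. The arm partly hides the screwdriver in the last top view.

**What disagreed or failed:**
- **First grasp:** the first attempt on the cube closed above it without touching anything. The real fingertips sit 36 mm behind the reported TCP. I measured this by touching the bench in a free spot, which gave a brief push of about 42 N at the fingertips. I corrected for it afterwards.
- **Box position:** gripping the stud put the box about 2–3 mm from where the cameras had it. I used the stud's position to place the cover.
- **Sideways force:** about 4 N remained on the tool at the end.

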